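# Test the workshop stop button: press to latch, twist to release

## Task

Test the emergency stop on the freestanding switch station: press the large mushroom button in until it latches and stays in, then use a fingertip to push the ridge on top of it round clockwise, seen from above, until the latch lets go and the button springs fully out again, and let it turn back to rest. Do it by touch alone, without pinching the ridge, and without lifting, tipping or shoving the station. Leave the small start button unpressed and the things standing round about where they are.

Things in the scene. Friction and masses are not known exactly. Their poses are not given: they have to be found in the camera images.
- station: grey freestanding switch station, loose on the table, about 2.5 kg: foot plate 124 mm (its x) by 196 mm (its y), housing 50 mm high. Origin at the centre of its underside. On its top face stand the large mushroom button, centred 34 mm along +y, and the small start button, centred 60 mm along -y.
- ridge_top (a point): centre of the top of the mushroom button's grip ridge, on the button's axis; 102 mm above the table when the button is out. The mushroom is black, 90 mm across, its flat face 20 mm below this point; the ridge is a straight bar 70 mm long, 12 mm wide and 20 mm high across the middle of the face. At rest the ridge lies along the station's x axis. The point's x axis runs along the ridge and turns with it; z is up. It sinks with the button.
- ridge_near_end (a point): the end of the ridge's top edge line towards the ridge's -x (the end nearer the robot), 35 mm from the axis
- ridge_far_end (a point): the end of the ridge's top edge line towards the ridge's +x, 35 mm from the axis
- stop_push (a joint): how far the mushroom is pressed in (m): 0 = fully out, 0.010 = hard stop. It takes 4 N at first and up to 10 N at the bottom to press; from 0.0085 on the latch catches, and when let go it stays in at about 0.0085. If not latched, a spring brings it back out.
- stop_twist (a joint): how far the mushroom is turned clockwise as seen from above (rad): 0 = rest, 0.9 = hard stop. A spring of 0.01 to 0.03 N m turns it back to 0. Latched in, it lets go at about 0.46 rad and springs out by 8.5 mm; leave room for that rise under the fingertip, or lift the finger afterwards.
- start_button (a joint): how far the start button is pressed (m): 0 = out, 0.006 = fully in
- start_top (a point): top of the small start button, 24 mm across, 94 mm from the mushroom's axis, 72 mm above the table
- flank_near_right: a quarter of the grip ridge's flanks (35 mm long, from the face of the mushroom to 4 mm below the ridge's top): the half towards the ridge's -x end, on the station's -y side. Its origin lies on the button's axis, 52 mm below the ridge's top. Fingers that press on both sides of one half at once are pinching the ridge.
- flank_near_left: a quarter of the grip ridge's flanks (35 mm long, from the face of the mushroom to 4 mm below the ridge's top): the half towards the ridge's -x end, on the station's +y side. Its origin lies on the button's axis, 52 mm below the ridge's top. Fingers that press on both sides of one half at once are pinching the ridge.
- flank_far_right: a quarter of the grip ridge's flanks (35 mm long, from the face of the mushroom to 4 mm below the ridge's top): the half towards the ridge's +x end, on the station's -y side. Its origin lies on the button's axis, 52 mm below the ridge's top. Fingers that press on both sides of one half at once are pinching the ridge.
- flank_far_left: a quarter of the grip ridge's flanks (35 mm long, from the face of the mushroom to 4 mm below the ridge's top): the half towards the ridge's +x end, on the station's +y side. Its origin lies on the button's axis, 52 mm below the ridge's top. Fingers that press on both sides of one half at once are pinching the ridge.
- wax_tin: bystander: round tin with black lid, 67 mm across, 64 mm high; origin at its underside
- tape_masking: bystander: roll of masking tape lying flat, 100 mm across, 25 mm high; origin at its underside
- coil_1: bystander: small copper coil on a white spool, 58 mm across, 22 mm high; origin at its underside
- tweeter_1: bystander: round tweeter with black flange, 76 mm across, 37 mm high; origin at its underside
- tape_measure: bystander: black and yellow tape measure, 37 by 77 mm, 62 mm high; origin at its underside
Not all that is in view belongs to the job. What is meant by the station is not green or orange, and is the larger of those in its own colour.

How it is judged:
By the outcome, as a careful person would: the job done as asked, in the order asked, and still so for the second after the job is handed in, with the robot touching nothing.
It also fails if it takes over 38 s, if anything falls off the work surface, if the arm or the gripper's body presses on something with over 40 N, if the wrist force passes 120 N, or if a joint passes its speed limit or range.

## Robot

A 6-joint arm with a two-finger parallel gripper is mounted at the origin on the work surface; the furniture and walls round the work are solid. World frame = base frame: x ahead of the robot, y to its left, z up, the work surface at z = 0. Lengths are in m, angles in rad, forces in N, time in s.
With the tool pointing down it reaches from about 0.425 to 0.95 m from the base axis. Payload 3.5 kg.
Tool frame: the origin (TCP) lies at the very end of the fingers, on their centre line; the grasp point (between the pads) lies 19 mm behind it; z points along the fingers, y is the direction in which the jaws open and shut (so a half turn about z gives the same grasp; the last joint's range is limited). The gripper opens to 85 mm and grips with 20 to 120 N. Pads are 22 mm wide; open, the fingers measure 114 mm over their backs; the gripper's body (76 mm by 85 mm) begins 54 mm behind the grasp point. The pads swing forward as they close: fully open they stand 13 mm farther back than shut.
Start: joints at [1.107, 0.286, 1.577, -0, 1.279, -0.15], TCP at [0.208, 0.642, 0.231] pointing down, gripper open.
Joint ranges: [-2.77, 2.77], [-0.9, 2.22], [0.21, 2.48], [-1.53, 4.67], [0.24, 2.81], [-2.84, 2.84]. Speed limits (rad/s): [2.79, 2.79, 3.14, 3.14, 3.14, 3.14].

## Interface

Orientations are given as a unit quaternion [x, y, z, w].
In Python, from plant import get_state, read_camera, get_calibration, ticket, search_frame, cut_out, pinpoint gives the robot as it stands.
- The arm moves only by the tool move_arm, never from a script. Its argument "plan" is a list that holds one entry, the list of rows, each a list of 7 numbers: the turn, a rotation vector about the tool's x, y, z in degrees, then the shift along the tool's x, y, z in m, then the finger opening in m, from 0 to 0.0854. In form: [[[ax, ay, az, x, y, z, hand], ...]]. A call has exactly 5 rows; each row is the pose to reach, as a shift and turn from the pose measured when the call began, along the tool's axes at that moment; what a row does not reach only later rows make up. A row lasts 1/8 s, in which the tool goes at most 62.5 mm and 10.7 degrees, less where a joint would pass 70% of its speed; a pose out of reach is approached as far as the arm can. A call with a gripper value outside its range is refused whole. The fingers move at their own pace and stop on an object; "force" is the grip in N (left out, the last holds). Time passes only in rows, so rows that repeat a pose let the fingers close, or fill a call up. It gives the time, the measured TCP pose, the force and the opening at its end, in the units of the state.
- get_state(): the state, without advancing time (a new reading comes with each control period).
- read_camera(name): name is "scene" or "top"; returns the picture (384x512x3 uint8, red, green, blue); there is no depth.
- get_calibration(name): a dict with "mtx" (3x3 intrinsics, pixels), "dist_coeffs" ([k1, k2, p1, p2, k3] as OpenCV has them; the pictures are not rectified), "extrinsics" (4x4, takes a point from camera to world coordinates). Camera axes: x right, y up, looking along -z (the intrinsics and any distortion apply to the point x, -y, -z); pixel columns grow to the right and rows downward; lengths in m; the calibration is good to about 2 mm. A picture is of the moment at which its call begins. get_calibration takes no time and is no camera call.
- ticket.sign_off(): hands the job in, once; it reports no verdict.
Trained networks look in the newest picture that a camera, given by its name, has taken for a name from the list of things; names that differ only in an ending like _2 or _b are one class to them, and where a whole thing is asked for, a point or a joint stands for the part that bears it (a point fixed in the world has none). Each returns a list of dicts, best first, with "p" (0 to 1); they miss things now and then, are a little off and sometimes report something else, mostly with a low value. They report only what shows in the picture. A call takes as long as a camera call. They do not tell look-alikes from the thing itself.
- search_frame(camera, query): "centre" ([column, row] in pixels, amid what is visible of it).
- cut_out(camera, query): "pixels" (384x512 bool, what is visible of it) and "centre" ([column, row] in pixels, amid what is visible of it).
- pinpoint(camera, query): "centre" ([column, row] in pixels: a listed point, or the origin of a listed thing).
The state is a dict: "time": time; "qpos": joint angles; "dq": joint speeds; "joint_efforts": joint torques, N m; "eef_pos": TCP position; "tcp_rot": TCP orientation; "contact_force": force on the tool from outside, world axes, zero at the start; "wrist_torque": the same for the moment, N m; "opening": opening from 0.0 (shut) to 1.0 (fully open).
Only numpy, scipy, OpenCV 4.12 (cv2) and the standard library are available. Lean on these libraries where they do the work, as an engineer would, in place of code of your own. Each camera call takes 0.05 s, during which the arm holds its last target.

## Working session

There is one attempt and no reset: what is moved stays moved. The work goes in short steps, Python scripts to look and compute and a tool call to move; the robot and the scene stay as the last step left them, time stands still between calls to the robot, and variables do not carry over. Pictures are saved under pics/ and viewed, and the job is handed in when it is done.

Besides the shell and the picture viewer there is one more tool, called by a JSON object that holds its "op" and its "data", one argument or row to a line. move_arm: Moves the arm, as the interface text tells. Its arguments: {"type":"object","properties":{"plan":{"type":"array","items":{"type":"array","items":{"type":"array","items":{"type":"number"}}}},"force":{"type":"number"}},"required":["plan"]}

```bash
ls; mkdir -p pics
python3 - <<'E'
from plant import *
import cv2
s=get_state();print(s)
for c in ("scene","top"):
    im=read_camera(c);cv2.imwrite(f"pics/{c}0.png",im[:,:,::-1])
    k=get_calibration(c);print(c,k)
    for q in ("station","ridge_top","ridge_near_end","ridge_far_end","start_top"):
        print(q,[(d["centre"],round(d["p"],2)) for d in pinpoint(c,q)][:4])
E
```

```text
pics
{'time': 0.0, 'qpos': array([ 1.10701879e+00,  2.87215000e-01,  1.57819868e+00, -1.96946010e-05,
        1.27857551e+00, -1.50010354e-01]), 'dq': array([-0.00148623,  0.00201429, -0.00046577,  0.00048378, -0.00062217,
       -0.00011666]), 'joint_efforts': array([ 1.37955474e-03, -4.05973899e+01, -2.92634636e+01, -4.93456344e-05,
        5.67076262e-03, -1.10504467e-05]), 'eef_pos': array([0.20801854, 0.64145211, 0.22990253]), 'tcp_rot': array([ 1.56237908e-01,  9.87718725e-01, -1.14513258e-03, -3.53011081e-04]), 'contact_force': array([ 0.53455282, -0.60921557,  0.21019779]), 'wrist_torque': array([-0.00579115,  0.00124763, -0.0168298 ]), 'opening': 1.0035869976537595}
scene {'mtx': array([[362.85719552,   0.        , 259.44776058],
       [  0.        , 362.85719552, 191.31944671],
       [  0.        ,   0.        ,   1.        ]]), 'dist_coeffs': array([-0.0179986,  0.       ,  0.       ,  0.       ,  0.       ]), 'extrinsics': array([[ 0.87805296,  0.25860055, -0.40267699,  0.07069581],
       [-0.47855776,  0.47858087, -0.73616766, -0.75350538],
       [ 0.00234015,  0.839
[... 968 characters left out ...]
1762809, -0.00564325,  0.02330445],
       [-0.00200377,  0.20000962,  0.97979188,  1.68327515],
       [ 0.        ,  0.        ,  0.        ,  1.        ]])}
station [([259.1, 203.3], 0.88), ([338.9, 217.4], 0.83), ([325.7, 281.4], 0.77), ([161.8, 263.3], 0.69)]
ridge_top [([249.7, 200.4], 0.97), ([145.5, 261.8], 0.9), ([326.8, 269.0], 0.73), ([348.0, 215.2], 0.59)]
ridge_near_end [([143.7, 269.0], 0.94), ([354.3, 209.7], 0.83), ([255.0, 207.5], 0.76), ([318.7, 279.4], 0.68)]
ridge_far_end [([344.5, 227.1], 0.89), ([245.8, 187.0], 0.63), ([149.3, 247.8], 0.61), ([255.5, 200.4], 0.34)]
start_top [([328.4, 213.2], 0.96), ([173.9, 272.1], 0.94), ([276.4, 189.7], 0.91), ([337.7, 287.1], 0.78)]
```

View pics/scene0.png

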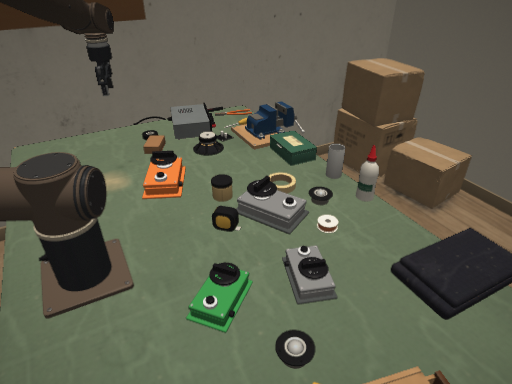

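View pics/top0.png

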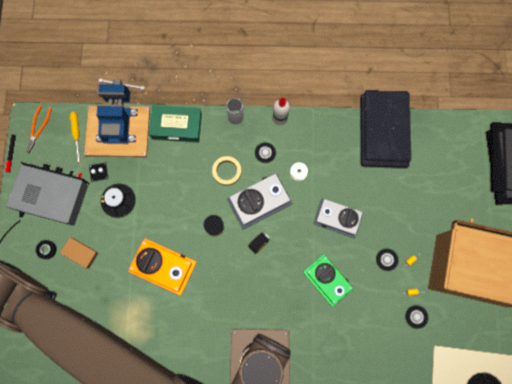

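```bash
cat > h.py <<'E'
from plant import *
import numpy as np, cv2
def P(c):
    k=get_calibration(c);E=k["extrinsics"]@np.diag([1,-1,-1,1.]);return k["mtx"],k["dist_coeffs"],np.linalg.inv(E)[:3],E
def und(c,p):
    K,d,_,_=P(c);return cv2.undistortPoints(np.array([[p]],float),K,d)[0,0]
def tri(ps,pt):
    X=cv2.triangulatePoints(P("scene")[2],P("top")[2],und("scene",ps),und("top",pt))[:,0];return X[:3]/X[3]
def atz(c,p,z):
    _,_,_,E=P(c);u=und(c,p);r=E[:3,:3]@[u[0],u[1],1];o=E[:3,3];return o+r*(z-o[2])/r[2]
def proj(c,X):
    K,d,M,_=P(c);r,_=cv2.Rodrigues(M[:,:3]);return cv2.projectPoints(np.array(X,float).reshape(-1,1,3),r,M[:,3],K,d)[0][:,0]
E
python3 - <<'E'
from h import *
import cv2
for n,z,a,b in (("top",.102,(262.7,181.1),(249.7,200.4)),("near",.102,(255.8,188.3),(255,207.5)),("far",.102,(268.7,172.6),(245.8,187)),("start",.072,(291.6,199.4),(276.4,189.7)),("stn",0,(269.3,208.8),(259.1,203.3))):
    print(n,tri(a,b).round(4),atz("scene",a,z).round(4),atz("top",b,z).round(4))
im=read_camera("scene")[150:240,200:330];cv2.imwrite("pics/sz.png",cv2.resize(im,None,fx=6,fy=6,interpolation=2)[:,:,::-1])
im=read_camera("top")[140:260,195:315];cv2.imwrite("pics/tz.png",cv2.resize(im,None,fx=5,fy=5,interpolation=2)[:,:,::-1])
E
```

```text
top [0.5124 0.0401 0.0979] [0.512  0.0338 0.102 ] [0.5089 0.0411 0.102 ]
near [0.486 0.024 0.091] [0.476  0.0089 0.102 ] [0.4856 0.0233 0.102 ]
far [0.5486 0.056  0.1101] [0.552  0.0684 0.102 ] [0.5537 0.0548 0.102 ]
start [ 0.5565 -0.0488  0.0718] [ 0.5599 -0.0496  0.072 ] [ 0.5532 -0.0473  0.072 ]
stn [0.5189 0.0086 0.0158] [0.5324 0.0272 0.    ] [0.52   0.0093 0.    ]
```

View pics/sz.png

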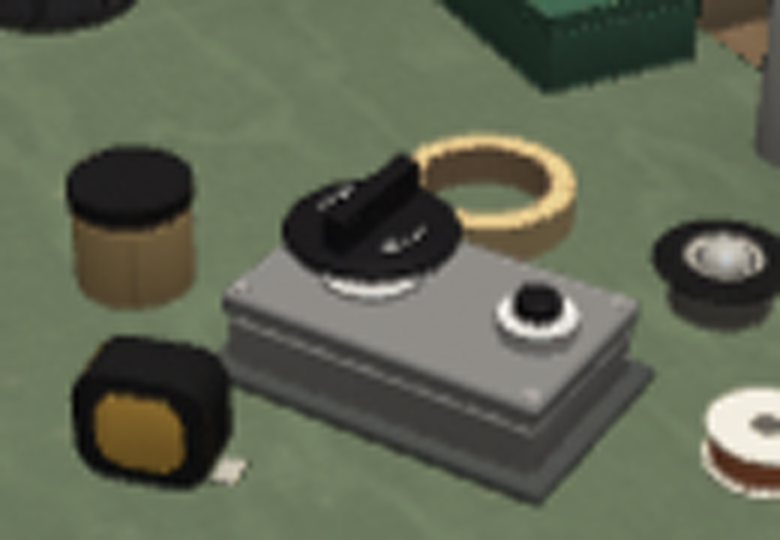

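View pics/tz.png

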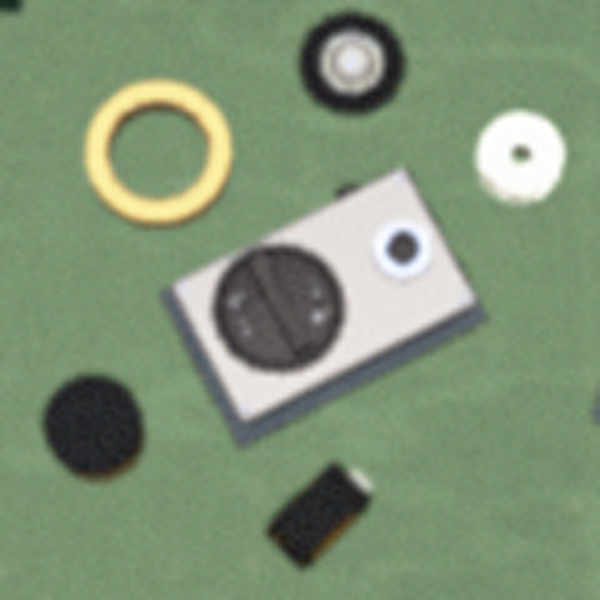

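Run:
```python
from h import *
from scipy.optimize import least_squares
T=lambda u,v:(195+u/5-.4,140+v/5-.4); S=lambda u,v:(200+u/6-.4,150+v/6-.4)
obs=[("top",T(280,308),(0,.034,.082)),("top",T(403,247),(0,-.060,.072)),("top",T(258,256),(.035,.034,.102)),("top",T(305,352),(-.035,.034,.102)),
("top",T(242,445),(-.062,.098,0)),("top",T(485,318),(-.062,-.098,0)),
("scene",S(373,228),(0,.034,.082)),("scene",S(538,292),(0,-.060,.072)),("scene",S(540,504),(-.062,-.098,0)),("scene",S(653,374),(.062,-.098,0)),("scene",S(220,378),(-.062,.098,0))]
def model(p):
    c,s=np.cos(p[2]),np.sin(p[2])
    return [proj(c0,[p[0]+c*X[0]-s*X[1],p[1]+s*X[0]+c*X[1],X[2]])[0] for c0,_,X in obs]
def f(p):
    w=np.array([1/2.9 if o[0]=="top" else 1/2.0 for o in obs])
    return ((np.array(model(p))-np.array([o[1] for o in obs]))*w[:,None]).ravel()
for m in ("all",):
    r=least_squares(f,[.52,0,.4],loss="soft_l1",f_scale=.5);p=r.x
    print(p,np.degrees(p[2]));print((np.array(model(p))-np.array([o[1] for o in obs])).round(1))
c,s=np.cos(p[2]),np.sin(p[2]);print("axis",p[0]-s*.034,p[1]+c*.034)
for n,z,a in (("tape_masking",0,0),("wax_tin",0,0),("tape_measure",0,0),("tweeter_1",0,0)):
    d=[e for e in pinpoint("top",n) if e["p"]>.3];print(n,[(atz("top",e["centre"],0).round(3)) for e in d][:3])
```

```text
[0.52763109 0.00925295 0.51644866] 29.590328306187157
[[-0.2 -0.1]
 [-0.1 -0.5]
 [-0.9 -0.1]
 [-0.1 -0.9]
 [-0.2  1.4]
 [ 0.8  0.1]
 [-0.3 -1.4]
 [ 0.3  0.2]
 [ 0.4  0.9]
 [ 0.6  0.2]
 [-3.7 -0.2]]
axis 0.5108420617740229 0.03881861222377887
tape_masking [array([0.646, 0.117, 0.   ])]
wax_tin [array([0.43 , 0.169, 0.   ])]
tape_measure [array([0.385, 0.016, 0.   ]), array([0.427, 0.169, 0.   ])]
tweeter_1 [array([ 0.709, -0.003,  0.   ])]
```

The larger grey station is at top (259,203) and scene (269,209). Its mushroom axis is at about (0.511, 0.039) and its yaw about 29°, with nothing standing close to the mushroom. I'm moving there with the fingers shut.

{"op": "move_arm", "data": {
  "plan": [
    [[0,0,0,-0.04,-0.04,0,0],[0,0,0,-0.08,-0.08,0,0],[0,0,0,-0.12,-0.12,0,0],[0,0,0,-0.16,-0.16,0,0],[0,0,0,-0.2,-0.2,0,0]]
  ],
  "force": 30
}}

```text
time: 1.52
eef_pos: [0.3374, 0.3885, 0.2316]
tcp_rot: [0.156, 0.988, 0.0, 0.0]
contact_force: [1.5, -0.1, -0.5]
opening: -0.001
```

{"op": "move_arm", "data": {
  "plan": [
    [[0,0,0,-0.04,-0.04,0,0],[0,0,0,-0.08,-0.08,0,0],[0,0,0,-0.12,-0.12,0,0],[0,0,0,-0.16,-0.16,0,0],[0,0,0,-0.2,-0.2,0,0]]
  ]
}}

```text
time: 2.15
eef_pos: [0.4667, 0.1349, 0.2321]
tcp_rot: [0.156, 0.988, 0.001, 0.001]
contact_force: [1.1, 1.9, -0.3]
opening: 0.0
```

```bash
cat > s.py <<'E'
from h import *
from scipy.spatial.transform import Rotation as R
import sys
s=get_state();r=R.from_quat(s["tcp_rot"]).as_matrix()
print("t",s["time"],"pos",s["eef_pos"].round(4),"open",s["opening"],"F",s["contact_force"].round(2),"M",s["wrist_torque"].round(3),"j6",s["qpos"][5].round(2))
print("yaw x",np.degrees(np.arctan2(r[1,0],r[0,0])).round(2),"zaxis",r[:,2].round(4))
yaw=np.radians(29.);A=np.array([.511,.039])
def goal(sx,sy,z):
    c,n=np.cos(yaw),np.sin(yaw);w=np.array([A[0]+c*sx-n*sy,A[1]+n*sx+c*sy,z])
    print("goal",(sx,sy,z),"world",w.round(4),"tool shift",(r.T@(w-s["eef_pos"])).round(4))
if len(sys.argv)>3: goal(*map(float,sys.argv[1:4]))
E
python3 s.py 0 0 .15
```

```text
t 2.15 pos [0.4667 0.1349 0.2321] open 0.0001741426952145266 F [ 1.06  1.89 -0.27] M [ 0.002  0.015 -0.003] j6 -1.19
yaw x 162.04 zaxis [ 2.2e-03  7.0e-04 -1.0e+00]
goal (0.0, 0.0, 0.15) world [0.511 0.039 0.15 ] tool shift [-0.0716 -0.0776  0.0821]
```

{"op": "move_arm", "data": {
  "plan": [
    [[0,0,-10,-0.018,-0.02,0.015,0],[0,0,-20,-0.036,-0.04,0.03,0],[0,0,-30,-0.054,-0.06,0.045,0],[0,0,-40,-0.0716,-0.0776,0.06,0],[0,0,-47,-0.0716,-0.0776,0.082,0]]
  ]
}}

```text
time: 2.78
eef_pos: [0.5125, 0.0374, 0.1506]
tcp_rot: [-0.252, 0.968, -0.001, 0.002]
contact_force: [-0.1, 0.6, -0.7]
opening: -0.006
```

```bash
python3 s.py 0 0 .108
python3 - <<'E'
from h import *
im=read_camera("scene")[90:240,190:340];cv2.imwrite("pics/s3.png",cv2.resize(im,None,fx=4,fy=4,interpolation=2)[:,:,::-1])
im=read_camera("top")[140:260,195:315];cv2.imwrite("pics/t3.png",cv2.resize(im,None,fx=5,fy=5,interpolation=2)[:,:,::-1])
E
```

```text
t 2.775 pos [0.5125 0.0374 0.1506] open -0.005637298508662445 F [-0.1   0.64 -0.7 ] M [-0.081 -0.029 -0.04 ] j6 -2.21
yaw x -150.85 zaxis [ 4.7e-03  1.0e-04 -1.0e+00]
goal (0.0, 0.0, 0.108) world [0.511 0.039 0.108] tool shift [0.0007 0.0022 0.0426]
```

View pics/s3.png

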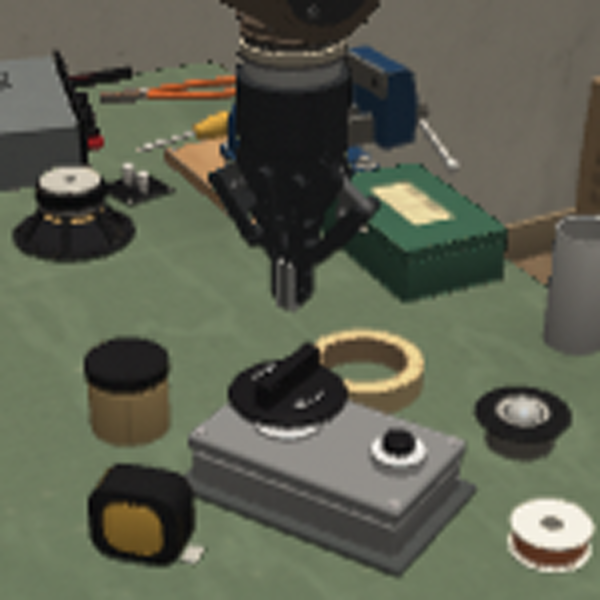

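View pics/t3.png

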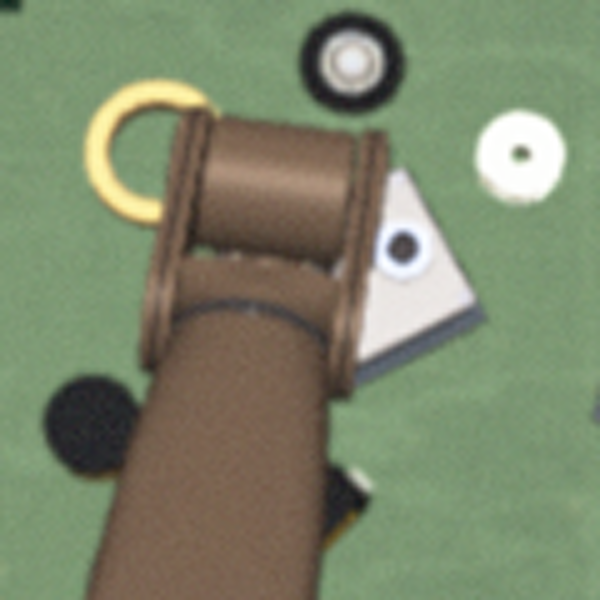

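Run:
```python
from h import *
q=proj("scene",[[.5125,.0374,.1506],[.511,.039,.102],[.511+.035*.875,.039+.035*.485,.102],[.511-.035*.875,.039-.035*.485,.102]])
print((q-[190,90]+.4)*4)
```

```text
[[291.00122876 305.14641727]
 [287.6976345  363.07003761]
 [312.62238418 342.60352244]
 [261.57573561 384.52027618]]
```

The fingertip in the picture (288,305) agrees with its projection, and the ridge matches the model within 2 mm. Descending.

{"op": "move_arm", "data": {
  "plan": [
    [[0,0,0,0.0007,0.0022,0.015,0],[0,0,0,0.0007,0.0022,0.03,0],[0,0,0,0.0007,0.0022,0.042,0],[0,0,0,0.0007,0.0022,0.045,0],[0,0,0,0.0007,0.0022,0.045,0]]
  ]
}}

```text
time: 3.5
eef_pos: [0.5077, 0.0405, 0.1027]
tcp_rot: [-0.25, 0.968, 0.001, -0.001]
contact_force: [0.4, 0.6, -0.3]
opening: -0.002
```

```bash
python3 s.py 0 0 .093
```

```text
t 3.5 pos [0.5077 0.0405 0.1027] open -0.0017455542523738938 F [ 0.43  0.65 -0.28] M [-0.021 -0.017 -0.065] j6 -2.2
yaw x -151.03 zaxis [-0.0029  0.0014 -1.    ]
goal (0.0, 0.0, 0.093) world [0.511 0.039 0.093] tool shift [-0.0022 -0.0029  0.0097]
```

{"op": "move_arm", "data": {
  "plan": [
    [[0,0,0,-0.002,-0.002,0,0],[0,0,0,-0.002,-0.002,0.003,0],[0,0,0,-0.002,-0.002,0.006,0],[0,0,0,-0.002,-0.002,0.009,0],[0,0,0,-0.002,-0.002,0.01,0]]
  ]
}}

```text
time: 4.12
eef_pos: [0.5118, 0.0395, 0.0944]
tcp_rot: [-0.25, 0.968, 0.0, 0.0]
contact_force: [-1.1, -0.3, 5.7]
opening: -0.001
```

```bash
python3 s.py 0 0 .092;python3 - <<'E'
from h import *
for i in range(3):
    im=read_camera("scene");s=get_state();print(s["eef_pos"].round(4),s["contact_force"].round(2))
cv2.imwrite("pics/s4.png",cv2.resize(im[90:240,190:340],None,fx=4,fy=4,interpolation=2)[:,:,::-1])
E
```

```text
t 4.125 pos [0.5118 0.0395 0.0944] open -0.0014445594009467988 F [-1.09 -0.28  5.7 ] M [ 0.009  0.127 -0.038] j6 -2.2
yaw x -151.02 zaxis [ 3.e-04  9.e-04 -1.e+00]
goal (0.0, 0.0, 0.092) world [0.511 0.039 0.092] tool shift [ 0.0009 -0.      0.0024]
[0.5118 0.0395 0.0942] [-0.09  0.37  5.45]
[0.5118 0.0395 0.0943] [-0.65  0.65  5.17]
[0.5118 0.0395 0.0942] [-0.29  1.29  5.04]
```

View pics/s4.png

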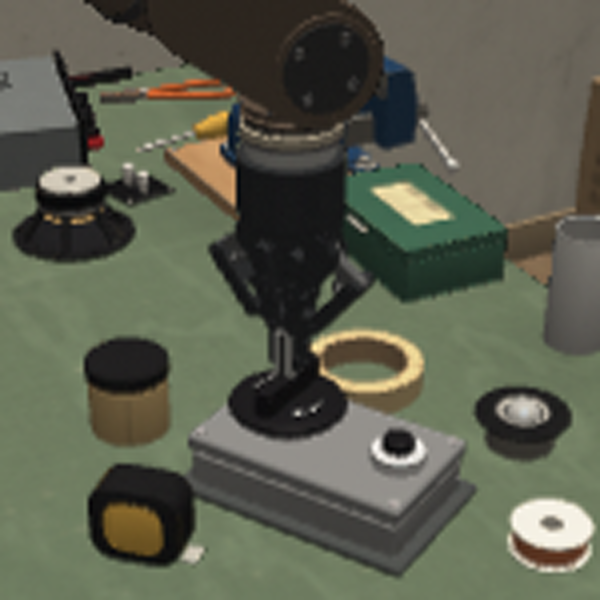

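The button is partly in (the white collar is hidden) at about 5 N. Pressing on to the hard stop.

{"op": "move_arm", "data": {
  "plan": [
    [[0,0,0,0.001,0,0.0015,0],[0,0,0,0.001,0,0.003,0],[0,0,0,0.001,0,0.0035,0],[0,0,0,0.001,0,0.004,0],[0,0,0,0.001,0,0.004,0]]
  ]
}}

```text
time: 4.9
eef_pos: [0.5119, 0.0393, 0.092]
tcp_rot: [-0.25, 0.968, 0.001, 0.001]
contact_force: [-1.9, 1.8, 7.6]
opening: 0.002
```

```bash
python3 s.py 0 0 .092
```

```text
t 4.9 pos [0.5119 0.0393 0.092 ] open 0.0016704498289565172 F [-1.94  1.79  7.6 ] M [ 0.281  0.377 -0.034] j6 -2.2
yaw x -151.04 zaxis [ 0.0022  0.0016 -1.    ]
goal (0.0, 0.0, 0.092) world [0.511 0.039 0.092] tool shift [ 0.001   0.0002 -0.    ]
```

{"op": "move_arm", "data": {
  "plan": [
    [[0,0,0,0,0,0.002,0],[0,0,0,0,0,0.003,0],[0,0,0,0,0,0.004,0],[0,0,0,0,0,0.004,0],[0,0,0,0,0,0.004,0]]
  ]
}}

```text
time: 5.52
eef_pos: [0.5126, 0.0394, 0.0918]
tcp_rot: [-0.25, 0.968, 0.001, 0.001]
contact_force: [-8.7, 1.2, 19.1]
opening: 0.001
```

```bash
python3 s.py 0 0 .11
```

```text
t 5.525 pos [0.5126 0.0394 0.0918] open 0.0009171463741805497 F [-8.69  1.21 19.13] M [0.163 1.525 0.002] j6 -2.2
yaw x -151.02 zaxis [ 0.0014  0.0016 -1.    ]
goal (0.0, 0.0, 0.11) world [0.511 0.039 0.11 ] tool shift [ 0.0015  0.0005 -0.0182]
```

The hard stop is reached at z=0.0918 with 19 N, so the latch should have caught. Lifting off to look.

{"op": "move_arm", "data": {
  "plan": [
    [[0,0,0,0,0,-0.003,0],[0,0,0,0,0,-0.01,0],[0,0,0,0,0,-0.02,0],[0,0,0,0,0,-0.03,0],[0,0,0,0,0,-0.03,0]]
  ]
}}

```text
time: 6.15
eef_pos: [0.5133, 0.0392, 0.123]
tcp_rot: [-0.25, 0.968, 0.0, 0.002]
contact_force: [0.2, -0.2, 0.8]
opening: 0.0
```

```bash
python3 s.py -.034 -.027 .115;python3 - <<'E'
from h import *
im=read_camera("scene");cv2.imwrite("pics/s5.png",cv2.resize(im[90:240,190:340],None,fx=4,fy=4,interpolation=2)[:,:,::-1])
for q in ("ridge_top","ridge_near_end","ridge_far_end","start_top"): print(q,[(d["centre"],round(d["p"],2)) for d in pinpoint("scene",q)][:4])
E
```

```text
t 6.15 pos [0.5133 0.0392 0.123 ] open 0.00040315433155989913 F [ 0.16 -0.22  0.75] M [0.016 0.048 0.043] j6 -2.2
yaw x -151.02 zaxis [ 0.0037  0.0013 -1.    ]
goal (-0.034, -0.027, 0.115) world [ 0.4944 -0.0011  0.115 ] tool shift [ 0.0362 -0.026   0.0078]
ridge_top [([260.9, 183.1], 0.88), ([310.7, 261.9], 0.84), ([160.5, 151.8], 0.58), ([224.4, 266.2], 0.56)]
ridge_near_end [([326.9, 260.9], 0.98), ([256.5, 189.7], 0.64), ([212.2, 264.6], 0.64), ([151.6, 151.3], 0.56)]
ridge_far_end [([303.2, 261.5], 0.93), ([267.7, 177.4], 0.9), ([235.9, 268.3], 0.73), ([173.7, 152.8], 0.54)]
start_top [([208.8, 299.6], 0.89), ([290.8, 199.8], 0.7), ([308.4, 250.0], 0.64), ([160.2, 173.9], 0.61)]
```

View pics/s5.png

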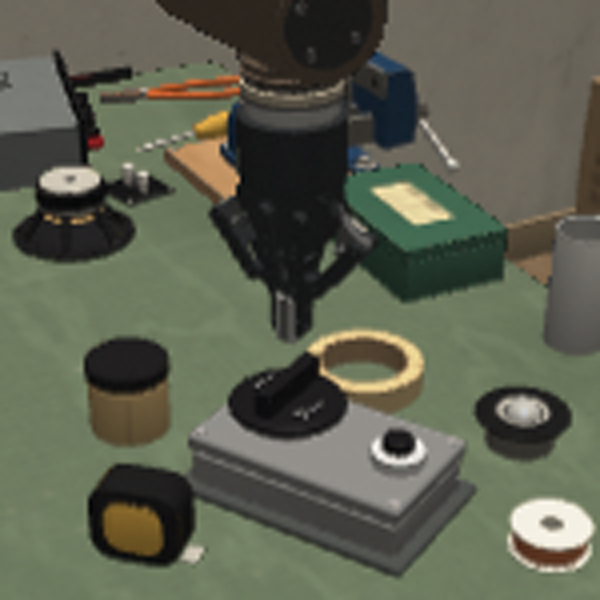

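The button stays in (collar hidden, mushroom low) and the station hasn't moved. Next I go beside the near end of the ridge, on its -y side, and descend to z≈0.085.

{"op": "move_arm", "data": {
  "plan": [
    [[0,0,0,0.018,-0.015,0,0],[0,0,0,0.036,-0.028,0,0],[0,0,0,0.036,-0.028,0.008,0],[0,0,0,0.036,-0.028,0.014,0],[0,0,0,0.036,-0.028,0.014,0]]
  ]
}}

```text
time: 7.02
eef_pos: [0.4938, -0.0019, 0.1061]
tcp_rot: [-0.251, 0.968, 0.001, -0.0]
contact_force: [0.2, -0.1, -0.2]
opening: -0.001
```

```bash
python3 s.py -.034 -.027 .085
```

```text
t 7.025 pos [ 0.4938 -0.0019  0.1061] open -0.0014817487690171585 F [ 0.23 -0.1  -0.18] M [-0.005  0.001  0.028] j6 -2.29
yaw x -150.98 zaxis [-0.0016  0.0023 -1.    ]
goal (-0.034, -0.027, 0.085) world [ 0.4944 -0.0011  0.085 ] tool shift [-0.0009  0.0003  0.0211]
```

{"op": "move_arm", "data": {
  "plan": [
    [[0,0,0,-0.001,0,0.007,0],[0,0,0,-0.001,0,0.014,0],[0,0,0,-0.001,0,0.019,0],[0,0,0,-0.001,0,0.021,0],[0,0,0,-0.001,0,0.021,0]]
  ]
}}

```text
time: 7.65
eef_pos: [0.4946, -0.0014, 0.085]
tcp_rot: [-0.251, 0.968, 0.001, -0.001]
contact_force: [0.8, 0.4, -0.6]
opening: 0.003
```

```bash
python3 s.py -.034 -.021 .085;python3 - <<'E'
from h import *
im=read_camera("scene");cv2.imwrite("pics/s6.png",cv2.resize(im[90:240,190:340],None,fx=4,fy=4,interpolation=2)[:,:,::-1])
E
```

```text
t 7.65 pos [ 0.4946 -0.0014  0.085 ] open 0.002932076515149413 F [ 0.84  0.44 -0.63] M [-0.019  0.001 -0.005] j6 -2.29
yaw x -150.98 zaxis [-0.0018  0.0023 -1.    ]
goal (-0.034, -0.021, 0.085) world [0.4914 0.0041 0.085 ] tool shift [0.     0.0063 0.    ]
```

View pics/s6.png

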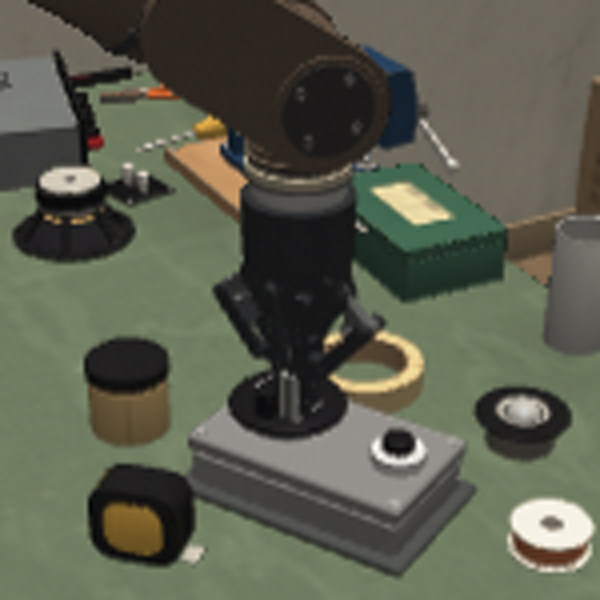

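{"op": "move_arm", "data": {
  "plan": [
    [[0,0,0,0,0.003,0,0],[0,0,0,0,0.006,0,0],[0,0,0,0,0.009,0,0],[0,0,0,0,0.012,0,0],[0,0,0,0,0.012,0,0]]
  ]
}}

```text
time: 8.32
eef_pos: [0.489, 0.0089, 0.0854]
tcp_rot: [-0.251, 0.968, 0.001, -0.0]
contact_force: [0.7, -1.8, -0.6]
opening: -0.002
```

```bash
python3 s.py -.034 -.0085 .085;python3 - <<'E'
from h import *
im=read_camera("scene");cv2.imwrite("pics/s7.png",cv2.resize(im[90:240,190:340],None,fx=4,fy=4,interpolation=2)[:,:,::-1])
E
```

```text
t 8.325 pos [0.489  0.0089 0.0854] open -0.002341968634874286 F [ 0.74 -1.79 -0.62] M [-0.325  0.025 -0.052] j6 -2.27
yaw x -150.96 zaxis [-0.001   0.0014 -1.    ]
goal (-0.034, -0.0085, 0.085) world [0.4854 0.0151 0.085 ] tool shift [0.0001 0.0072 0.0004]
```

View pics/s7.png

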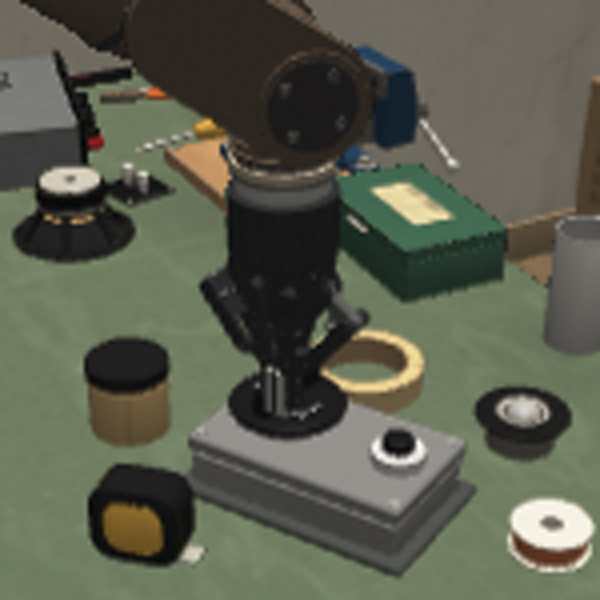

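In contact at about 2 N, and the ridge is turning. Pushing further.

{"op": "move_arm", "data": {
  "plan": [
    [[0,0,0,0,0.002,0,0],[0,0,0,0,0.004,0,0],[0,0,0,0,0.006,0,0],[0,0,0,0,0.007,0,0],[0,0,0,0,0.008,0,0]]
  ]
}}

```text
time: 9.0
eef_pos: [0.4851, 0.0159, 0.0855]
tcp_rot: [-0.251, 0.968, 0.001, -0.0]
contact_force: [-0.6, -2.7, -0.6]
opening: 0.001
```

```bash
python3 s.py -.034 -.006 .085;python3 - <<'E'
from h import *
im=read_camera("scene");cv2.imwrite("pics/s8.png",cv2.resize(im[90:240,190:340],None,fx=4,fy=4,interpolation=2)[:,:,::-1])
E
```

```text
t 9.0 pos [0.4851 0.0159 0.0855] open 0.0007795967493438508 F [-0.56 -2.66 -0.57] M [-0.533  0.057 -0.018] j6 -2.26
yaw x -150.97 zaxis [-0.0011  0.0015 -1.    ]
goal (-0.034, -0.006, 0.085) world [0.4842 0.0173 0.085 ] tool shift [0.0001 0.0017 0.0005]
```

View pics/s8.png

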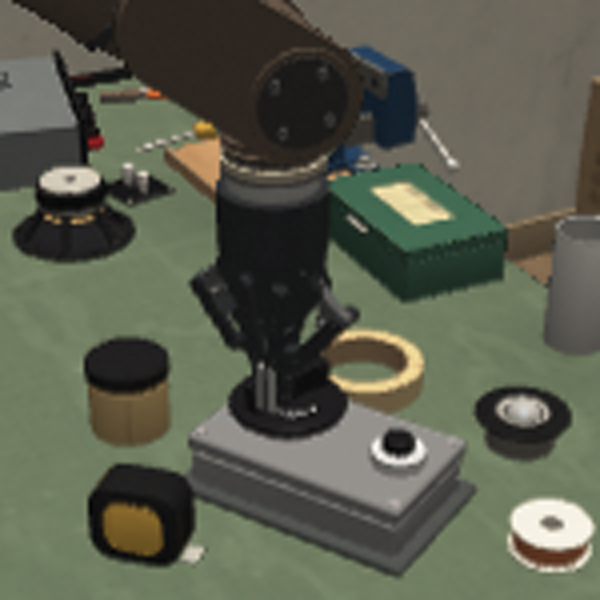

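Not yet released, but the ridge has clearly turned (far end at (325,375)). Going further in small steps.

{"op": "move_arm", "data": {
  "plan": [
    [[0,0,0,0,0.001,0,0],[0,0,0,0,0.002,0,0],[0,0,0,0,0.003,0,0],[0,0,0,0,0.004,0,0],[0,0,0,0,0.0045,0,0]]
  ]
}}

```text
time: 9.68
eef_pos: [0.4826, 0.0205, 0.0853]
tcp_rot: [-0.251, 0.968, 0.002, -0.0]
contact_force: [0.1, -0.4, 0.3]
opening: 0.005
```

```bash
python3 s.py -.034 -.006 .085;python3 - <<'E'
from h import *
im=read_camera("scene");cv2.imwrite("pics/s9.png",cv2.resize(im[90:240,190:340],None,fx=4,fy=4,interpolation=2)[:,:,::-1])
E
```

```text
t 9.675 pos [0.4826 0.0205 0.0853] open 0.004734254023924291 F [ 0.13 -0.44  0.33] M [-0.161 -0.028 -0.088] j6 -2.25
yaw x -150.98 zaxis [-0.0016  0.0029 -1.    ]
goal (-0.034, -0.006, 0.085) world [0.4842 0.0173 0.085 ] tool shift [ 0.0002 -0.0036  0.0003]
```

View pics/s9.png

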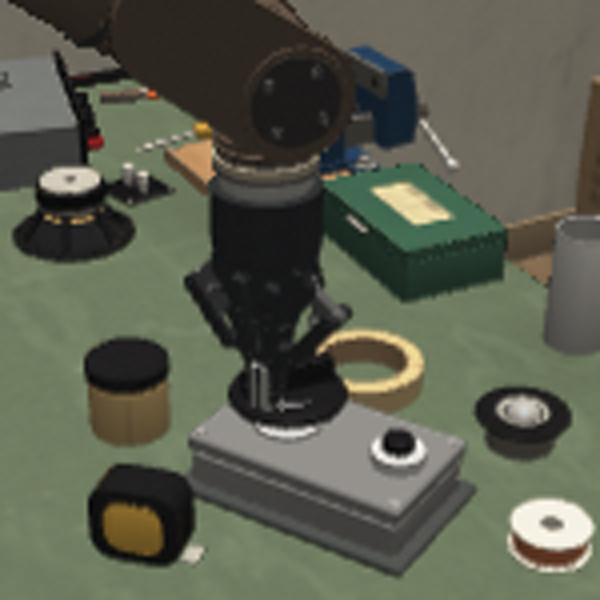

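The latch let go: the white collar shows again at (288,430) and the force dropped. I'll back off along the same path so the ridge turns home, then lift.

{"op": "move_arm", "data": {
  "plan": [
    [[0,0,0,0,-0.005,0,0],[0,0,0,0,-0.01,0,0],[0,0,0,0,-0.016,0,0],[0,0,0,0,-0.022,0,0],[0,0,0,0,-0.027,0,0]]
  ]
}}

```text
time: 10.35
eef_pos: [0.4959, -0.0035, 0.0852]
tcp_rot: [-0.25, 0.968, 0.002, -0.0]
contact_force: [-0.2, 1.0, -0.2]
opening: 0.003
```

{"op": "move_arm", "data": {
  "plan": [
    [[0,0,0,0,0,-0.01,0],[0,0,0,0,0,-0.03,0],[0,0,0,0,0,-0.06,0],[0,0,0,0,0,-0.09,0],[0,0,0,0,0,-0.1,0]]
  ]
}}

```text
time: 10.98
eef_pos: [0.4974, -0.0039, 0.1881]
tcp_rot: [-0.25, 0.968, 0.001, 0.002]
contact_force: [-0.3, -0.8, 0.1]
opening: 0.0
```

{"op": "move_arm", "data": {
  "plan": [
    [[0,0,0,0,0.04,0,0],[0,0,0,0,0.08,0,0],[0,0,0,0,0.12,0,0],[0,0,0,0,0.16,0,0],[0,0,0,0,0.2,0,0]]
  ]
}}

```text
time: 11.6
eef_pos: [0.3991, 0.1719, 0.1874]
tcp_rot: [-0.25, 0.968, 0.001, 0.001]
contact_force: [0.4, 0.3, -0.2]
opening: 0.004
```

```bash
python3 s.py 0 0 .1;python3 - <<'E'
from h import *
im=read_camera("scene")[150:240,200:330];cv2.imwrite("pics/s10.png",cv2.resize(im,None,fx=6,fy=6,interpolation=2)[:,:,::-1])
im=read_camera("top")[140:260,195:315];cv2.imwrite("pics/t10.png",cv2.resize(im,None,fx=5,fy=5,interpolation=2)[:,:,::-1])
for c in("scene","top"):
  for q in ("ridge_top","ridge_near_end","ridge_far_end","start_top"): print(q,[(d["centre"],round(d["p"],2)) for d in pinpoint(c,q)][:4])
E
```

```text
t 11.6 pos [0.3991 0.1719 0.1874] open 0.0037391610711851406 F [ 0.35  0.27 -0.24] M [ 0.03  -0.002  0.023] j6 -1.91
yaw x -151.0 zaxis [ 0.0021  0.0019 -1.    ]
goal (0.0, 0.0, 0.1) world [0.511 0.039 0.1  ] tool shift [-0.0332 -0.1706  0.0874]
ridge_top [([224.6, 265.3], 0.96), ([261.3, 179.0], 0.95), ([162.5, 151.7], 0.77), ([310.6, 263.8], 0.75)]
ridge_near_end [([257.3, 192.3], 0.92), ([328.5, 263.1], 0.61), ([214.4, 262.6], 0.6), ([154.6, 152.5], 0.52)]
ridge_far_end [([235.2, 268.4], 0.73), ([266.5, 173.9], 0.67), ([171.6, 153.4], 0.62), ([302.6, 263.0], 0.58)]
start_top [([162.6, 171.8], 0.98), ([288.2, 200.1], 0.86), ([210.4, 297.0], 0.67), ([306.3, 247.0], 0.64)]
ridge_top [([147.6, 262.6], 0.84), ([326.9, 272.6], 0.81), ([348.1, 215.7], 0.8), ([249.7, 200.7], 0.74)]
ridge_near_end [([257.4, 208.3], 0.83), ([145.0, 268.8], 0.77), ([317.0, 280.1], 0.74), ([299.3, 171.8], 0.73)]
ridge_far_end [([347.6, 224.2], 0.9), ([150.7, 244.4], 0.87), ([331.6, 268.7], 0.82), ([227.4, 170.3], 0.75)]
start_top [([278.0, 187.3], 0.7), ([327.7, 208.5], 0.6), ([338.1, 290.1], 0.59)]
```

View pics/s10.png

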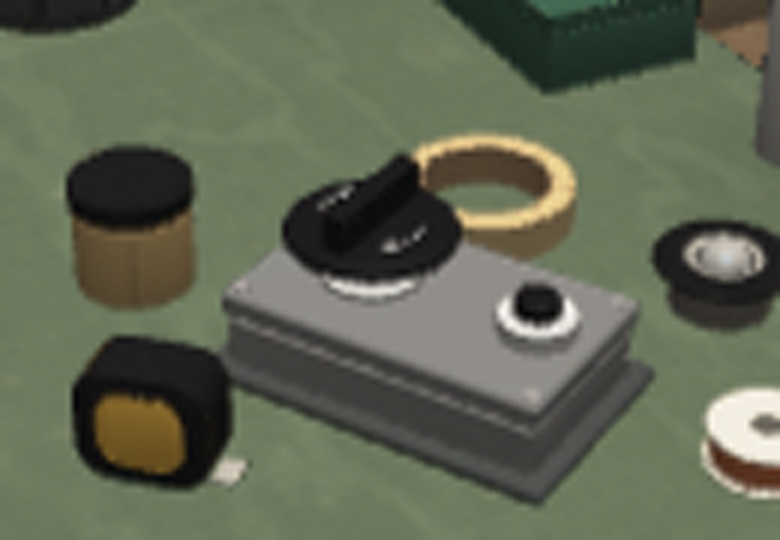

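View pics/t10.png

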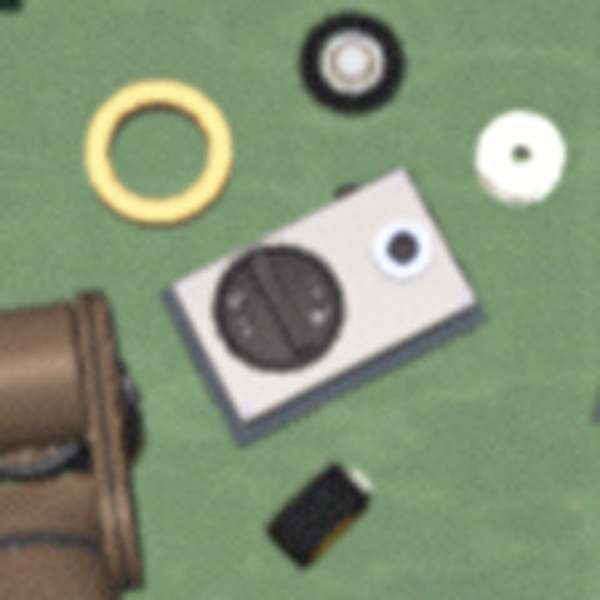

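Both pictures match the starting ones. The mushroom is out with its collar visible at scene zoom (370,285), the ridge is back at rest, and the station, start button and bystanders are where they were. Handing in.

Run:
```python
from plant import *
s=get_state();print(s["time"],s["contact_force"].round(2),abs(s["dq"]).max())
print(ticket.sign_off())
```

```text
12.1 [ 0.06 -0.59 -0.01] 0.0030561568742992263
the job is handed in; nothing more can be done
None
```

The emergency stop test is done and handed in at 12.1 s of the 38 s allowed. No verdict was reported.

- **Press:** With the fingers shut, I pushed straight down on the ridge top to the hard stop, about 10 mm in at 19 N. I lifted off and the picture showed the button staying in.
- **Twist:** I pushed the near end of the ridge clockwise from its -y side only, with a fingertip force of up to about 3 N. The latch let go and the button sprang out. I then backed the finger off the same way and moved the arm clear.
- **Last checks:** In both cameras the mushroom is fully out and the ridge is back along the station's x axis. The station, start button and bystanders in view look unmoved from the first pictures. In the last top picture the arm covers the wax tin, so I checked the tin in the scene camera only.
- **Disagreements:**
  - The networks' ridge-end points were off by up to about 15 mm when I set the two cameras against each other. I used a fit of the station's outline and buttons instead, which gave a mushroom axis of about (0.511, 0.039) and a yaw of about 29°. The presses and contacts agreed with it.
  - During the hard-stop press there was a brief side force of about 9 N, but the station did not visibly move.

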